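# Shut a findings tin, slide it onto another and top the column

## Task

Shut the open tin that lies on the steel bench block, then slide it off the block, without picking it up, onto the tin that lies just beyond, so that the two sit square and flush on each other; leave that bottom tin where it is. Then gently set the third tin, which lies by itself, square and flush on top, lids up, so that the three make one neat column, and leave the other things on the bench alone.

Things in the scene. Friction and masses are not known exactly. Their poses are not given: they have to be found in the camera images.
- open_tin_mid (a point): the open tin: flat black rectangular metal tin, 64 (x) x 96 (y) x 22 mm high when shut, 250 g on average, lying loose on the steel block, its two ends sticking out beyond the block along y; this point is its centre, 11 mm above its underside; x points across the short side toward the hinge (and toward the bottom tin), y along the long side, z up. The hinge line runs along y at x = +31 mm, 4 mm above this point
- open_tin_lid (a joint): angle of the open tin's lid, rad: 0 shut, 1.57 upright, up to 1.92 leaning back over the hinge side (+x); the lid is a thin 64 x 96 mm sheet with a 7 mm skirt; past upright it stays open, and its hinge is damped, so swing it slowly (a quick push shifts the tin) and push it all the way down, as it may stop or sink only slowly on its own; it does not latch; rubbing upward on its front lip can lift it a little, and a tin set on top holds it shut
- base_tin_mid (a point): the bottom tin: closed flat black rectangular metal tin, 64 (x) x 96 (y) x 22 mm high, printed lid, 250 g on average; this point is its centre, 11 mm above its underside; x runs across the short side, y along the long side, z up; sides nearly upright (the lid oversails the body by 1 mm). It lies loose on the bench, beyond the steel block on the side of the open tin's hinge, its long side facing the block with a gap of 8 to 16 mm between; its x axis points away from the block
- loose_tin_mid (a point): the third tin: closed flat black rectangular metal tin, 64 (x) x 96 (y) x 22 mm high, printed lid, 250 g on average; this point is its centre, 11 mm above its underside; x runs across the short side, y along the long side, z up; sides nearly upright (the lid oversails the body by 1 mm). It lies loose and alone on the bench; its lid is fast
- block_top (a point): centre of the top face of the steel bench block, 70 x 70 mm, on a thin rubber pad 78 x 78 mm; this top face stands 25 mm above the bench, 3 mm higher than the top of the bottom tin; block and pad do not move; x points toward the bottom tin
- flux_jar: bystander: round jar, 49 mm across, 50 mm high, with a black lid; origin at the centre of its underside
- loupe: bystander: black eye loupe, 33 mm across, 35 mm high, standing; origin at the centre of its underside
- dropper: bystander: small brown dropper bottle, 33 mm across, 102 mm high; origin at the centre of its underside

How it is judged (in metres and radians):
On the way, in this order (a step that is already met when the one before it is completed fails the run):
1. the open tin is shut (value of joint open_tin_lid below 0.08 rad), for 0.2 s.
2. the shut tin lies square and flush on the bottom tin (value of joint open_tin_lid below 0.15 rad and x of open_tin_mid in the frame of base_tin_mid between -0.008 and 0.008 m and y of open_tin_mid in the frame of base_tin_mid between -0.008 and 0.008 m and z of open_tin_mid in the frame of base_tin_mid between 0.019 and 0.026 m and angle between the x axis of open_tin_mid and the x axis of base_tin_mid, either way round below 0.12 rad and angle between open_tin_mid's own z axis and vertical below 0.05 rad), for 0.2 s.
At the end, for the whole second after the job is handed in: The three tins stand in one column on the bench at rest: the once open tin, its lid shut (under 0.08 rad), on the bottom tin and the third tin on top of it, each within 8 mm both ways and 0.12 rad of the tin below, flat (tilt under 0.05 rad) (value of joint open_tin_lid below 0.08 rad and x of open_tin_mid in the frame of base_tin_mid between -0.008 and 0.008 m and y of open_tin_mid in the frame of base_tin_mid between -0.008 and 0.008 m and z of open_tin_mid in the frame of base_tin_mid between 0.019 and 0.026 m and angle between the x axis of open_tin_mid and the x axis of base_tin_mid, either way round below 0.12 rad and angle between each of open_tin_mid, loose_tin_mid, base_tin_mid's own z axis and vertical below 0.05 rad and x of loose_tin_mid in the frame of open_tin_mid between -0.008 and 0.008 m and y of loose_tin_mid in the frame of open_tin_mid between -0.008 and 0.008 m and z of loose_tin_mid in the frame of open_tin_mid between 0.019 and 0.026 m and angle between the x axis of loose_tin_mid and the x axis of open_tin_mid, either way round below 0.12 rad and height (world z) of base_tin_mid below 0.016 m and linear speed of each of loose_tin, open_tin below 0.02 m/s); the robot touches nothing.
It fails at once if the open tin is picked up (its centre rises more than 20 mm above where it lies on the block) (height (world z) of open_tin_mid above 0.056 m).
It fails at once if the bottom tin is shifted by more than 25 mm (distance of base_tin_mid from where it was at the start of the episode above 0.025 m).
It fails at once if the third tin is dropped or pressed hard onto the column (over 30 N) (contact force between loose_tin and open_tin above 30 N).
It fails at once if the jar, the loupe or the dropper bottle is shifted by more than 30 mm (distance of any of flux_jar, loupe, dropper from where it was at the start of the episode above 0.03 m).
It also fails if it takes over 72 s, if anything falls off the work surface, if the arm or the gripper's body presses on something with over 40 N, if the wrist force passes 120 N, or if a joint passes its speed limit or range.

## Robot

A 6-joint arm with a two-finger parallel gripper is mounted at the origin on the work surface; the furniture and walls round the work are solid. World frame = base frame: x ahead of the robot, y to its left, z up, the work surface at z = 0. Lengths are in mm, angles in rad, forces in N, time in s.
With the tool pointing down it reaches from about 300 to 875 mm from the base axis. Payload 6.4 kg.
Tool frame: the origin (TCP) lies between the finger pads; the fingertips stand 8 mm ahead of it and the grasp point (between the pads) lies 11 mm behind it (arm.tcp_to_tips is the distance from the TCP to the fingertips, in mm); z points along the fingers, y is the line along which they close (so a half turn about z gives the same grasp; the last joint's range is limited). The gripper opens to 85 mm and grips with 20 to 120 N. Pads are 22 mm wide; open, the fingers measure 114 mm over their backs; the gripper's body (76 mm by 85 mm) begins 54 mm behind the grasp point. The pads swing forward as they close: fully open they stand 13 mm farther back than shut.
Start: joints at [1.003, 0.181, 1.607, -0, 1.354, -0.206], TCP at [203.515, 537.794, 239.288] pointing down, gripper open.
Joint ranges: [-2.99, 2.99], [-0.89, 2.07], [0.3, 2.58], [-1.14, 4.28], [0, 2.63], [-3.12, 3.12]. Speed limits (rad/s): [2.57, 2.57, 3.01, 3.14, 3.14, 3.14].

## Interface

Orientations are given as a unit quaternion [w, x, y, z].
In Python, from workcell import arm gives the robot as it stands.
- The arm moves only by the tool drive_tool, never from a script. Its argument "moves" is a list of rows, each a list of 3 entries, a list of its own where there are three numbers: the shift along the world's x, y, z in m, then the turn, a rotation vector about the world's x, y, z in rad, then the finger opening in m, from 0 to 0.0854. In form: [[[dx, dy, dz], [rx, ry, rz], claw], ...]. A call has 1 to 12 rows; each row is the pose to reach, as a shift and turn from the pose commanded when the call began; what a row does not reach only later rows make up. A row lasts 1/12 s, in which the tool goes at most 41.7 mm and 7.16 degrees, less where a joint would pass 70% of its speed; a pose out of reach is approached as far as the arm can. A call with a gripper value outside its range is refused whole. The fingers move at their own pace and stop on an object; "grip_force" is the grip in N (left out, the last holds). Time passes only in rows, so rows that repeat a pose let the fingers close. It gives the time, the measured TCP pose, the force, the opening and the grip force at its end, in the units of the state.
- arm.observe(): the state, without advancing time (a new reading comes with each control period).
- arm.capture(name): name is "side" or "top"; returns (picture, depth): 480x640x3 uint8, red, green, blue; 480x640 float32, mm along the optical axis (not along the pixel's ray), 0 where there is no reading.
- arm.camera_params(name): a dict with "camera_matrix" (3x3 intrinsics, pixels), "k1" (the pictures are not rectified: a ray, as slopes to the right and down, at radius r is drawn at 1 + k1 r^2 times it, then the intrinsics apply), "world_to_cam" (4x4, takes a point from world to camera coordinates). Camera axes: x right, y up, looking along -z (the intrinsics and any distortion apply to the point x, -y, -z); pixel columns grow to the right and rows downward; lengths in mm; the calibration is good to about 2 mm. A picture is of the moment at which its call begins. camera_params takes no time and is no camera call.
- arm.sign_off(): hands the job in; it is judged then, once.
Trained networks look in the newest picture that a camera, given by its name, has taken for a name from the list of things; names that differ only in an ending like _2 or _b are one class to them, and where a whole thing is asked for, a point or a joint stands for the part that bears it (a point fixed in the world has none). Each returns a list of dicts, best first, with "confidence" (0 to 1); they miss things now and then, are a little off and sometimes report something else, mostly with a low value. They report only what shows in the picture. A call takes as long as a camera call.
- arm.recognise(camera, name): "extent" ([centre column, centre row, width, height] in pixels, round what is visible of it).
- arm.regions_of(camera, name): "pixels" (480x640 bool, what is visible of it) and "extent" ([centre column, centre row, width, height] in pixels, round what is visible of it).
- arm.tip_of(camera, name): "point" ([column, row] in pixels: a listed point, or the origin of a listed thing).
The state is a dict: "clock": time; "q": joint angles; "qvel": joint speeds; "joint_efforts": joint torques, N m; "ee_pos": TCP position; "tcp_rot": TCP orientation; "ft_force": force on the tool from outside, world axes, zero at the start; "moment": the same for the moment, N m; "finger_gap": finger opening in mm; "gripper_force": force on a finger pad.
Only numpy, scipy, OpenCV 4.12 (cv2) and the standard library are available. Lean on these libraries where they do the work, as an engineer would, in place of code of your own. Each camera call takes 0.05 s, during which the arm holds its last target. There are 200 camera calls.

## Working session

There is one attempt and no reset: what is moved stays moved. The work goes in short steps, Python scripts to look and compute and a tool call to move; the robot and the scene stay as the last step left them, time stands still between calls to the robot, and variables do not carry over. Pictures are saved under pics/ and viewed, at most 10 in all, crops included, and the job is handed in when it is done.

Besides the shell and the picture viewer there is one more tool, called after "Request:" as name([rows], argument=value, ...), one row to a line, values as JSON. drive_tool: Moves the arm, as the interface text tells. Its arguments: {"type":"object","properties":{"moves":{"type":"array"},"grip_force":{"type":"number"}},"required":["moves"]}

```bash
mkdir -p pics; cat > h.py <<'E'
import numpy as np, cv2
from workcell import arm
def cloud(cam,depth):
    p=arm.camera_params(cam);K=np.array(p["camera_matrix"]);k1=p["k1"];T=np.linalg.inv(np.array(p["world_to_cam"]))
    v,u=np.mgrid[0:480,0:640].astype(float)
    xd=(u-K[0,2])/K[0,0];yd=(v-K[1,2])/K[1,1];x,y=xd.copy(),yd.copy()
    for _ in range(8):
        f=1+k1*(x*x+y*y);x=xd/f;y=yd/f
    P=np.stack([x*depth,-y*depth,-depth,np.ones_like(depth)],-1)
    W=(P@T.T)[...,:3];W[depth==0]=np.nan
    return W
def shot(cam,name=None):
    im,d=arm.capture(cam)
    if name: cv2.imwrite(f"pics/{name}.png",im[:,:,::-1])
    return im,d,cloud(cam,d)
def rect(pts):
    # min area rect: centre, sizes, long axis angle
    (c,s,a)=cv2.minAreaRect(pts.astype(np.float32))
    if s[0]<s[1]: s=(s[1],s[0]);a+=90
    a=(a+90)%180-90
    return np.round(c,1),np.round(s,1),round(np.radians(a),4)
E
cat > look.py <<'E'
import sys
from h import *
tag=sys.argv[1]
np.set_printoptions(suppress=True,precision=1)
for cam in sys.argv[2:]:
    im,d,W=shot(cam,f"{tag}_{cam}")
    for n in ["open_tin_mid","open_tin_lid","base_tin_mid","loose_tin_mid","flux_jar","loupe","dropper","block_top"]:
        if n=="block_top": continue
        for r in arm.regions_of(cam,n)[:3]:
            P=W[r["pixels"]];P=P[~np.isnan(P[:,0])]
            if len(P)<20: continue
            z=P[:,2];zt=np.percentile(z,90)
            print(cam,n,round(r["confidence"],2),np.round(r["extent"]),"z5-95",np.percentile(z,[5,50,95]),"top",rect(P[abs(z-zt)<4][:,:2]),"all",rect(P[:,:2]))
E
python3 look.py a top side; python3 -c "
from workcell import arm;print(arm.observe())
for c in('top','side'):print(arm.camera_params(c))"
```

```text
top open_tin_mid 0.97 [426. 215.  64.  59.] z5-95 [25.1 31.3 98.3] top (array([ 539. , -285.8]), array([94.8,  8.7]), np.float64(-1.5441)) all (array([ 511.3, -300.8]), array([122.9, 103. ]), np.float64(-1.5123))
top open_tin_lid 0.75 [427. 196.  65.  27.] z5-95 [ 42.9  72.  100.9] top (array([ 542.7, -285.7]), array([95. ,  6.6]), np.float64(-1.538)) all (array([ 546.3, -297.9]), array([118.1,  49. ]), np.float64(1.5166))
top base_tin_mid 0.96 [420. 181.  50.  37.] z5-95 [19.5 22.5 25.3] top (array([ 575.8, -285.3]), array([96.4, 61.4]), np.float64(-1.5052)) all (array([ 578. , -287.7]), array([100.7,  73.1]), np.float64(1.5608))
top loose_tin_mid 0.57 [314. 238.  61.  44.] z5-95 [18.9 22.5 25.2] top (array([466.7, -98.2]), array([96.4, 62.7]), np.float64(-1.3383)) all (array([469.6, -98. ]), array([100.4,  68.7]), np.float64(-1.3259))
top flux_jar 0.84 [377. 326.  31.  29.] z5-95 [27.1 49.8 52.4] top (array([ 313.1, -207.4]), array([45.6, 45.1]), np.float64(0.0308)) all (array([ 313.8, -206.5]), array([48.3, 47.7]), np.float64(-0.0203))
top loupe 0.87 [372. 171.  18.  20.] z5-95 [ 
[... 3151 characters left out ...]
617077e-03,  9.86112317e-01,
        -8.33510305e+02],
       [ 0.00000000e+00,  0.00000000e+00,  0.00000000e+00,
         1.00000000e+00]])}
{'camera_matrix': array([[491.00193431,   0.        , 318.86970647],
       [  0.        , 491.00193431, 236.5658836 ],
       [  0.        ,   0.        ,   1.        ]]), 'k1': -0.08360259503580202, 'world_to_cam': array([[-8.65151618e-01, -5.01141684e-01,  1.92273553e-02,
         3.20314197e+02],
       [ 2.49167816e-01, -3.96249184e-01,  8.83686587e-01,
        -2.00505708e+02],
       [-4.35233360e-01,  7.69313718e-01,  4.67684002e-01,
        -5.92517372e+02],
       [ 0.00000000e+00,  0.00000000e+00,  0.00000000e+00,
         1.00000000e+00]])}
```

```bash
python3 -c "
import cv2,numpy as np
a=cv2.imread('pics/a_top.png')[120:360,260:500];b=cv2.imread('pics/a_side.png')[140:320,180:440]
cv2.imwrite('pics/a1.png',np.hstack([cv2.resize(a,(400,400),interpolation=2),cv2.resize(b,(400,277),interpolation=2).__class__(0) if 0 else cv2.copyMakeBorder(cv2.resize(b,(400,277),interpolation=2),0,123,0,0,0)]))"
python3 - <<'E'
from h import *
np.set_printoptions(suppress=True,precision=3)
im,d,W=shot("top")
# region near tins: block ahead edges, height map; per-slice
ok=~np.isnan(W[...,0])
x,y,z=W[...,0],W[...,1],W[...,2]
m=ok&(x>440)&(x<640)&(y>-350)&(y<-220)&(z>5)
# grid of z max in x bins at center y
for y0 in (-330,-310,-285,-260,-240):
    print(y0,[(int(xb),round(float(np.median(z[m&(abs(y-y0)<4)&(abs(x-xb)<3)])),0)) for xb in range(450,630,6) if (m&(abs(y-y0)<4)&(abs(x-xb)<3)).any()])
t=m&(z>18)&(z<27)&(x>545)
print("base?",rect(W[t][:,:2]), np.median(z[t]))
t=ok&(abs(x-467)<70)&(abs(y+98)<60)&(z>16)&(z<28); print("loose",rect(W[t][:,:2]),np.median(z[t]))
t=m&(z>45)&(z<110); P=W[t]; print("lid plane",rect(P[P[:,2]>85][:,:2]), P[:,2].max())
E
```

```text
-330 [(450, 5.0), (456, 6.0), (462, 9.0), (468, 26.0), (474, 27.0), (480, 26.0), (486, 27.0), (492, 28.0), (498, 27.0), (504, 28.0), (510, 28.0), (516, 29.0), (522, 29.0), (528, 49.0), (534, 62.0), (540, 82.0), (546, 97.0), (570, 22.0), (576, 23.0), (582, 23.0), (588, 23.0), (594, 22.0), (600, 23.0), (606, 23.0)]
-310 [(450, 6.0), (456, 6.0), (462, 24.0), (468, 27.0), (474, 27.0), (480, 27.0), (486, 31.0), (492, 28.0), (498, 28.0), (504, 29.0), (510, 27.0), (516, 26.0), (522, 40.0), (528, 44.0), (534, 62.0), (540, 83.0), (546, 100.0), (570, 23.0), (576, 23.0), (582, 22.0), (588, 23.0), (594, 23.0), (600, 22.0), (606, 23.0)]
-285 [(456, 6.0), (462, 27.0), (468, 26.0), (474, 27.0), (480, 27.0), (486, 30.0), (492, 28.0), (498, 30.0), (504, 31.0), (510, 28.0), (516, 27.0), (522, 27.0), (528, 45.0), (534, 66.0), (540, 86.0), (546, 100.0), (570, 24.0), (576, 22.0), (582, 22.0), (588, 23.0), (594, 22.0), (600, 23.0), (606, 22.0)]
-260 [(456, 39.0), (462, 26.0), (468, 26.0), (474, 27.0), (480, 27.0), (486, 27.0), (492, 27.0), (498, 28.0), (504, 27.0), (510, 27.0), (516, 27.0), (522, 42.0), (528, 48.0), (534, 69.0), (540, 88.0), (546, 99.0), (570, 23.0), (576, 22.0), (582, 23.0), (588, 21.0), (594, 23.0), (600, 22.0), (606, 20.0)]
-240 [(456, 36.0), (462, 35.0), (468, 34.0), (474, 38.0), (480, 34.0), (486, 34.0), (492, 36.0), (498, 38.0), (504, 33.0), (510, 29.0), (516, 35.0), (522, 45.0), (528, 57.0), (534, 75.0), (540, 93.0), (546, 23.0), (552, 22.0), (558, 23.0), (564, 22.0), (570, 22.0), (576, 22.0), (582, 22.0), (588, 22.0), (594, 22.0), (600, 23.0), (606, 23.0)]
base? (array([ 577.5, -285.6]), array([96.8, 58.3]), np.float64(-1.5157)) 22.63819956955706
loose (array([467.3, -98.1]), array([96.4, 63.8]), np.float64(-1.3337)) 22.58074314520354
lid plane (array([ 541.3, -285.8]), array([95.9, 10.4]), np.float64(-1.5273)) 104.3855080455736
```

View pics/a1.png

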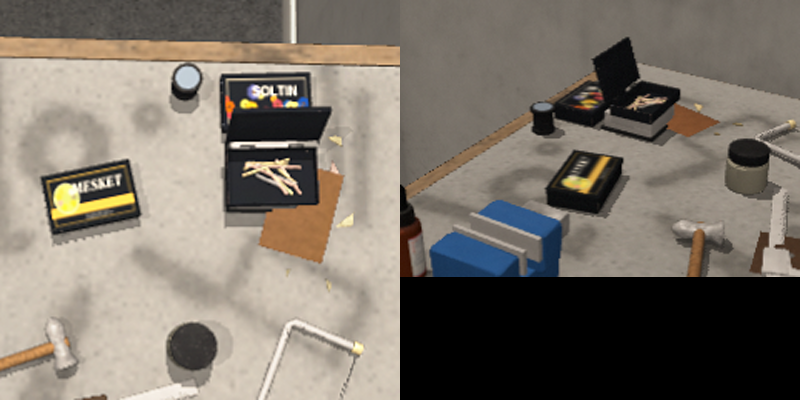

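The top view shows the open tin at crop px (272,170), its lid leaning back over the base tin at (265,95). The loose tin is at (90,195), with the loupe, jar and dropper clear of it. Next I move behind the lid.

Request:
drive_tool([
  [[0.38,-0.824,0],[0,0,0.4],0],
  [[0.38,-0.824,0],[0,0,0.4],0],
  [[0.38,-0.824,0],[0,0,0.4],0],
  [[0.38,-0.824,0],[0,0,0.4],0],
  [[0.38,-0.824,0],[0,0,0.4],0],
  [[0.38,-0.824,0],[0,0,0.4],0],
  [[0.38,-0.824,0],[0,0,0.4],0],
  [[0.38,-0.824,0],[0,0,0.4],0],
  [[0.38,-0.824,0],[0,0,0.4],0],
  [[0.38,-0.824,0],[0,0,0.4],0],
  [[0.38,-0.824,0],[0,0,0.4],0],
  [[0.38,-0.824,0],[0,0,0.4],0],
])

```text
clock: 1.85
ee_pos: [410.2, 89.1, 239.8]
tcp_rot: [0.001, -0.019, 1.0, 0.0]
ft_force: [0.9, -0.0, 0.5]
finger_gap: 0.1
gripper_force: 0.0
```

```bash
python3 -c "
from workcell import arm;s=arm.observe();print(arm.tcp_to_tips,s['finger_gap'],s['ee_pos'],s['tcp_rot'],s['clock'])"
```

```text
8.0 0.08770044612877104 [410.18420832  89.13187356 239.82436688] [ 6.82406262e-04 -1.90689900e-02  9.99817937e-01  1.15018527e-05] 1.85
```

Request:
drive_tool([
  [[0.175,-0.374,0],[0,0,0],0],
  [[0.175,-0.374,0],[0,0,0],0],
  [[0.175,-0.374,0],[0,0,0],0],
  [[0.175,-0.374,0],[0,0,0],0],
  [[0.175,-0.374,0],[0,0,0],0],
  [[0.175,-0.374,0],[0,0,0],0],
  [[0.175,-0.374,0],[0,0,0],0],
  [[0.175,-0.374,0],[0,0,0],0],
  [[0.175,-0.374,0],[0,0,0],0],
  [[0.175,-0.374,0],[0,0,0],0],
  [[0.175,-0.374,0],[0,0,0],0],
  [[0.175,-0.374,0],[0,0,0],0],
])

```text
clock: 2.85
ee_pos: [584.6, -284.8, 238.0]
tcp_rot: [-0.001, -0.018, 1.0, 0.001]
ft_force: [0.4, -0.3, -0.6]
finger_gap: 0.2
gripper_force: 0.0
```

Request:
drive_tool([
  [[0,0,-0.04],[0,0,0],0],
  [[0,0,-0.08],[0,0,0],0],
  [[0,0,-0.11],[0,0,0],0],
  [[0,0,-0.14],[0,0,0],0],
  [[0,0,-0.142],[0,0,0],0],
  [[-0.006,0,-0.142],[0,0,0],0],
  [[-0.012,0,-0.142],[0,0,0],0],
  [[-0.017,0,-0.142],[0,0,0],0],
  [[-0.021,0,-0.142],[0,0,0],0],
  [[-0.024,0,-0.142],[0,0,0],0],
  [[-0.027,0,-0.142],[0,0,0],0],
  [[-0.03,0,-0.142],[0,0,0],0],
])

```text
clock: 3.85
ee_pos: [554.9, -283.3, 98.3]
tcp_rot: [0.001, -0.019, 1.0, -0.001]
ft_force: [0.6, 0.3, 0.1]
finger_gap: -0.0
gripper_force: 0.5
```

Request:
drive_tool([
  [[-0.003,0,0],[0,0,0],0],
  [[-0.006,0,0],[0,0,0],0],
  [[-0.009,0,0],[0,0,0],0],
  [[-0.012,0,0],[0,0,0],0],
  [[-0.014,0,0],[0,0,0],0],
  [[-0.016,0,0],[0,0,0],0],
])

```text
clock: 4.35
ee_pos: [538.4, -282.8, 97.2]
tcp_rot: [-0.0, -0.019, 1.0, 0.0]
ft_force: [-0.3, -0.7, -0.5]
finger_gap: -0.1
gripper_force: 0.2
```

```bash
python3 look.py b side | grep open; python3 - <<'E'
import numpy as np
for t in np.arange(1.5,-0.01,-.1):
    x=525-50*np.cos(t)+7*np.sin(t); z=40+50*np.sin(t)+7*np.cos(t); print(round(t,2),'tcp x,z',round(x+11,1),round(z+8,1))
from h import *
im,d,W=shot("side"); m=(W[...,2]>45)&(abs(W[...,0]-520)<70)&(abs(W[...,1]+320)<20)
P=W[m];
for zz in range(45,110,6):
    q=P[abs(P[:,2]-zz)<3]
    if len(q): print(zz,np.median(q[:,0]))
E
```

```text
side open_tin_mid 0.84 [337. 192.  48.  57.] z5-95 [25.7 37.9 95.5] top (array([ 524.7, -284.3]), array([98. ,  5.6]), np.float64(-1.5292)) all (array([ 518.9, -364.3]), array([277.2,  90.7]), np.float64(-1.2494))
side open_tin_mid 0.23 [273. 220.  16.  24.] z5-95 [ 1.8 22.3 34.7] top (array([ 594.4, -196.7]), array([32.9, 31.3]), np.float64(-0.6103)) all (array([ 604.9, -211.3]), array([70.4, 32.2]), np.float64(-0.9245))
side open_tin_lid 0.69 [323. 182.  26.  39.] z5-95 [ 45.8  74.6 103.3] top (array([ 527.3, -285.2]), array([101.6,  14.3]), np.float64(-1.5275)) all (array([ 563.6, -353. ]), array([248.7,  49.8]), np.float64(-1.0306))
1.5 tcp x,z 539.4 98.4
1.4 tcp x,z 534.4 98.5
1.3 tcp x,z 529.4 98.1
1.2 tcp x,z 524.4 97.1
1.1 tcp x,z 519.6 95.7
1.0 tcp x,z 514.9 93.9
0.9 tcp x,z 510.4 91.5
0.8 tcp x,z 506.2 88.7
0.7 tcp x,z 502.3 85.6
0.6 tcp x,z 498.7 82.0
0.5 tcp x,z 495.5 78.1
0.4 tcp x,z 492.7 73.9
0.3 tcp x,z 490.3 69.5
0.2 tcp x,z 488.4 64.8
0.1 tcp x,z 486.9 60.0
-0.0 tcp x,z 486.0 55.0
45 526.0501226811896
51 526.5478284242537
57 526.4336669492778
63 526.3322629911056
69 526.5291680871246
75 526.2051972387673
81 526.5619993904278
87 526.1630220761637
93 526.6899975936747
99 525.9926279638132
105 523.7602403457689
```

Request:
drive_tool([
  [[-0.0015,0,0.001],[0,0,0],0],
  [[-0.004,0,0.001],[0,0,0],0],
  [[-0.0065,0,0.001],[0,0,0],0],
  [[-0.009,0,0.0005],[0,0,0],0],
  [[-0.0115,0,0],[0,0,0],0],
  [[-0.014,0,-0.0005],[0,0,0],0],
  [[-0.0165,0,-0.001],[0,0,0],0],
  [[-0.019,0,-0.002],[0,0,0],0],
  [[-0.021,0,-0.003],[0,0,0],0],
  [[-0.0235,0,-0.0035],[0,0,0],0],
  [[-0.026,0,-0.005],[0,0,0],0],
  [[-0.028,0,-0.006],[0,0,0],0],
])

```text
clock: 5.8
ee_pos: [510.3, -282.8, 91.1]
tcp_rot: [-0.0, -0.019, 1.0, 0.0]
ft_force: [0.3, -0.5, 0.3]
finger_gap: 0.2
gripper_force: 0.3
```

Request:
drive_tool([
  [[-0.002,0,-0.0015],[0,0,0],0],
  [[-0.004,0,-0.003],[0,0,0],0],
  [[-0.006,0,-0.0045],[0,0,0],0],
  [[-0.008,0,-0.006],[0,0,0],0],
  [[-0.01,0,-0.008],[0,0,0],0],
  [[-0.012,0,-0.0095],[0,0,0],0],
  [[-0.0135,0,-0.0115],[0,0,0],0],
  [[-0.015,0,-0.0135],[0,0,0],0],
  [[-0.0165,0,-0.0155],[0,0,0],0],
  [[-0.018,0,-0.0175],[0,0,0],0],
  [[-0.019,0,-0.0195],[0,0,0],0],
  [[-0.02,0,-0.022],[0,0,0],0],
])

```text
clock: 6.8
ee_pos: [490.5, -282.9, 69.2]
tcp_rot: [-0.0, -0.019, 1.0, 0.0]
ft_force: [0.1, 0.5, 1.7]
finger_gap: -0.2
gripper_force: 0.5
```

Request:
drive_tool([
  [[-0.001,0,-0.002],[0,0,0],0],
  [[-0.002,0,-0.004],[0,0,0],0],
  [[-0.0025,0,-0.006],[0,0,0],0],
  [[-0.003,0,-0.008],[0,0,0],0],
  [[-0.0035,0,-0.01],[0,0,0],0],
  [[-0.004,0,-0.0115],[0,0,0],0],
  [[-0.0045,0,-0.0125],[0,0,0],0],
  [[-0.0045,0,-0.0125],[0,0,0],0],
])

```text
clock: 7.47
ee_pos: [486.0, -282.7, 56.5]
tcp_rot: [-0.0, -0.019, 1.0, 0.0]
ft_force: [0.6, -1.2, -0.2]
finger_gap: -0.0
gripper_force: 0.0
```

Request:
drive_tool([
  [[0,0,-0.0007],[0,0,0],0],
  [[0,0,-0.0014],[0,0,0],0],
  [[0,0,-0.002],[0,0,0],0],
  [[0,0,-0.002],[0,0,0],0],
  [[0,0,-0.002],[0,0,0],0],
])

```text
clock: 7.88
ee_pos: [486.3, -282.9, 55.3]
tcp_rot: [0.0, -0.019, 1.0, -0.0]
ft_force: [-2.4, 0.7, 4.2]
finger_gap: 0.0
gripper_force: 2.5
```

```bash
python3 look.py c top side | egrep "open|base"
```

```text
top open_tin_mid 0.49 [307. 227.  49.  20.] z5-95 [ 18.8  22.5 336.8] top (array([484.4, -89.2]), array([85.2, 23.8]), np.float64(-1.3241)) all (array([ 444.3, -108.3]), array([127.7,  84.2]), np.float64(0.4085))
side open_tin_mid 0.77 [338. 206.  48.  30.] z5-95 [27.4 45.8 47.9] top (array([ 488.4, -283.6]), array([101.6,  63.8]), np.float64(-1.5379)) all (array([ 488.4, -283.6]), array([101.5,  64. ]), np.float64(-1.5315))
side open_tin_lid 0.63 [339. 201.  44.  19.] z5-95 [44.  46.8 48.2] top (array([ 487.7, -283.6]), array([101.6,  62.4]), np.float64(-1.5366)) all (array([ 487.7, -283.6]), array([101.6,  62.4]), np.float64(-1.5366))
side base_tin_mid 0.61 [303. 206.  52.  30.] z5-95 [ 2.6 21.3 23.2] top (array([ 569.4, -283.8]), array([101.3,  77.5]), np.float64(-1.4603)) all (array([ 587.7, -298.4]), array([172.7,  94.7]), np.float64(-1.0355))
```

Request:
drive_tool([
  [[0,0,0.005],[0,0,0],0],
  [[0,0,0.02],[0,0,0],0],
  [[0,0,0.06],[0,0,0],0],
  [[-0.03,0,0.08],[0,0,0],0.06],
  [[-0.06,0,0.08],[0,0,0],0.06],
  [[-0.1,0,0.08],[0,0,0],0.06],
  [[-0.14,0,0.08],[0,0,0],0.06],
  [[-0.14,0,0.08],[0,0,0],0.06],
  [[-0.14,0,0.08],[0,0,0],0.06],
])

```text
clock: 9.43
ee_pos: [344.9, -282.9, 135.0]
tcp_rot: [0.0, -0.018, 1.0, -0.0]
ft_force: [0.8, 0.5, 0.1]
finger_gap: 60.0
gripper_force: 0.0
```

```bash
python3 look.py d top side | egrep "open|base"
cat > m.py <<'E'
from h import *
# averaged top-plane rects from given cameras
def tops(cam,boxes,n=3):
    for k,(x0,x1,y0,y1,z0,z1) in boxes.items():
        for i in range(n):
            im,d,W=shot(cam); x,y,z=W[...,0],W[...,1],W[...,2]
            m=(x>x0)&(x<x1)&(y>y0)&(y<y1)&(z>z0)&(z<z1)
            if m.sum()>20: print(cam,k,rect(W[m][:,:2]),round(float(np.median(z[m])),1),m.sum(),"yz pct",np.round(np.percentile(x[m],[1,99]),1),np.round(np.percentile(y[m],[1,99]),1))
E
python3 - <<'E'
from m import *
b=dict(open=(440,540,-350,-220,42,53),base=(530,625,-350,-222,17,28))
for c in("top","side"): tops(c,b,2)
E
python3 -c "
import cv2,numpy as np
a=cv2.imread('pics/d_top.png')[130:250,340:500];b=cv2.imread('pics/d_side.png')[160:280,240:400]
cv2.imwrite('pics/d1.png',np.hstack([cv2.resize(a,(400,300),interpolation=2),cv2.resize(b,(400,300),interpolation=2)]))"
```

```text
top open_tin_mid 0.92 [424. 225.  62.  36.] z5-95 [25.4 47.4 50. ] top (array([ 489.8, -288. ]), array([96.7, 62.7]), np.float64(-1.5191)) all (array([ 460.7, -291.4]), array([159.8, 112.8]), np.float64(-0.085))
top open_tin_lid 0.71 [425. 225.  61.  41.] z5-95 [44.2 47.5 50. ] top (array([ 489.8, -288.2]), array([96.3, 62.7]), np.float64(-1.5191)) all (array([ 477.3, -266.5]), array([167.4, 104. ]), np.float64(-0.9413))
top base_tin_mid 0.79 [421. 180.  55.  41.] z5-95 [18.3 22.5 25. ] top (array([ 575. , -285.4]), array([96.2, 62.8]), np.float64(-1.5128)) all (array([ 579.8, -285.8]), array([97.1, 72.4]), np.float64(-1.5282))
top base_tin_mid 0.31 [316. 240.  58.  41.] z5-95 [20.  22.6 25.1] top (array([466.7, -98.3]), array([95.9, 62.5]), np.float64(-1.3375)) all (array([466.7, -98.3]), array([95.9, 62.5]), np.float64(-1.3375))
side open_tin_mid 0.91 [335. 204.  42.  34.] z5-95 [27.4 46.3 48.1] top (array([ 488.7, -286. ]), array([101.1,  63.6]), np.float64(-1.5075)) all (array([ 509.7, -337. ]), array([220.5,  77.4]), np.float64(-1.2334))
side open_tin_lid 0.78 [336. 201.  41.  2
[... 684 characters left out ...]
7.5]), np.float64(-1.5266)) 22.5 1855 yz pct [530.9 606.3] [-332.8 -238.2]
top base (array([ 568.2, -286.2]), array([96.4, 77.5]), np.float64(-1.5343)) 22.6 1856 yz pct [531.  606.1] [-332.8 -238.1]
side open (array([ 489.1, -285.3]), array([100.1,  64.4]), np.float64(-1.5128)) 46.8 638 yz pct [456.1 520.2] [-332.2 -236.6]
side open (array([ 489. , -285.1]), array([100.1,  64.5]), np.float64(-1.5213)) 46.8 644 yz pct [455.9 519.7] [-331.8 -236. ]
side base (array([ 574.8, -283.5]), array([100.2,  64.5]), np.float64(-1.5185)) 21.8 589 yz pct [541.6 605.4] [-330.6 -234.3]
side base (array([ 573.7, -282.5]), array([100.,  65.]), np.float64(-1.5454)) 21.8 596 yz pct [541.2 605.5] [-331.  -233.8]
```

View pics/d1.png

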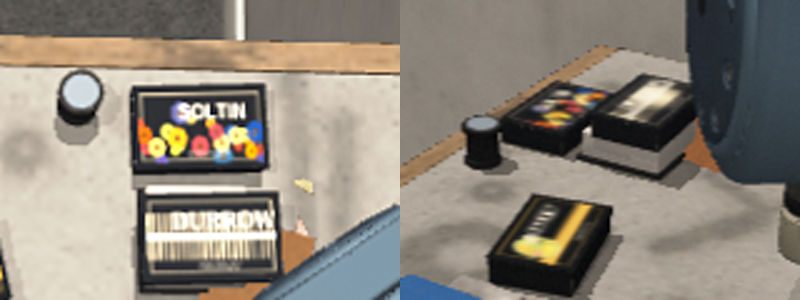

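Request:
drive_tool([
  [[0.035,-0.004,0],[0,0,0.01],0.06],
  [[0.07,-0.0076,-0.01],[0,0,0.01],0.06],
  [[0.07,-0.0076,-0.04],[0,0,0.01],0.06],
  [[0.07,-0.0076,-0.08],[0,0,0.01],0.06],
  [[0.07,-0.0076,-0.097],[0,0,0.01],0.06],
  [[0.08,-0.0071,-0.097],[0,0,0.01],0.06],
  [[0.09,-0.0066,-0.097],[0,0,0.01],0.06],
  [[0.1,-0.0062,-0.097],[0,0,0.01],0.06],
  [[0.1,-0.0062,-0.097],[0,0,0.01],0.06],
])

```text
clock: 11.38
ee_pos: [449.8, -290.7, 40.4]
tcp_rot: [0.002, -0.025, 1.0, -0.002]
ft_force: [-0.3, 0.4, 0.2]
finger_gap: 60.2
gripper_force: 0.0
```

Request:
drive_tool([
  [[0.002,0.0008,-0.001],[0,0,0],0.06],
  [[0.005,0.001,-0.002],[0,0,0],0.06],
  [[0.008,0.0012,-0.002],[0,0,0],0.06],
  [[0.011,0.0013,-0.002],[0,0,0],0.06],
  [[0.014,0.0014,-0.002],[0,0,0],0.06],
  [[0.017,0.0016,-0.002],[0,0,0],0.06],
  [[0.02,0.0017,-0.002],[0,0,0],0.06],
  [[0.023,0.0018,-0.002],[0,0,0],0.06],
  [[0.026,0.002,-0.002],[0,0,0],0.06],
  [[0.029,0.0022,-0.002],[0,0,0],0.06],
  [[0.032,0.0024,-0.002],[0,0,0],0.06],
  [[0.035,0.0026,-0.002],[0,0,0],0.06],
])

```text
clock: 12.38
ee_pos: [481.5, -286.4, 35.8]
tcp_rot: [-0.0, -0.024, 1.0, 0.0]
ft_force: [-2.9, 0.6, 2.1]
finger_gap: 59.7
gripper_force: 1.5
```

Request:
drive_tool([
  [[0.003,0.0001,0],[0,0,0],0.06],
  [[0.006,0.0003,0],[0,0,0],0.06],
  [[0.009,0.0004,0],[0,0,0],0.06],
  [[0.012,0.0006,0],[0,0,0],0.06],
  [[0.015,0.0007,0],[0,0,0],0.06],
  [[0.018,0.0009,0],[0,0,0],0.06],
  [[0.021,0.001,0],[0,0,0],0.06],
  [[0.024,0.0012,0],[0,0,0],0.06],
  [[0.026,0.0013,0],[0,0,0],0.06],
  [[0.028,0.0014,0],[0,0,0],0.06],
  [[0.03,0.0015,0],[0,0,0],0.06],
  [[0.03,0.0015,0],[0,0,0],0.06],
])

```text
clock: 13.38
ee_pos: [511.6, -285.0, 35.9]
tcp_rot: [0.0, -0.024, 1.0, -0.0]
ft_force: [-0.6, 0.7, 0.7]
finger_gap: 60.0
gripper_force: 0.1
```

```bash
python3 - <<'E'
from m import *
tops("side",dict(open=(480,625,-355,-220,36,53)),3)
im,d,W=shot("side","e"); cv2.imwrite("pics/e1.png",cv2.resize(im[150:270,230:390,::-1],(640,480),interpolation=2))
E
```

```text
side open (array([ 542. , -281.5]), array([98.3, 86. ]), np.float64(-1.5231)) 45.4 604 yz pct [498.4 585. ] [-321.  -232.5]
side open (array([ 542.2, -281.5]), array([97.7, 86.9]), np.float64(-1.5197)) 45.4 601 yz pct [498.6 584.9] [-320.4 -232.7]
side open (array([ 542.4, -278.6]), array([96. , 87.9]), np.float64(-1.5469)) 45.3 610 yz pct [499.3 585.4] [-321.7 -232.9]
```

View pics/e1.png

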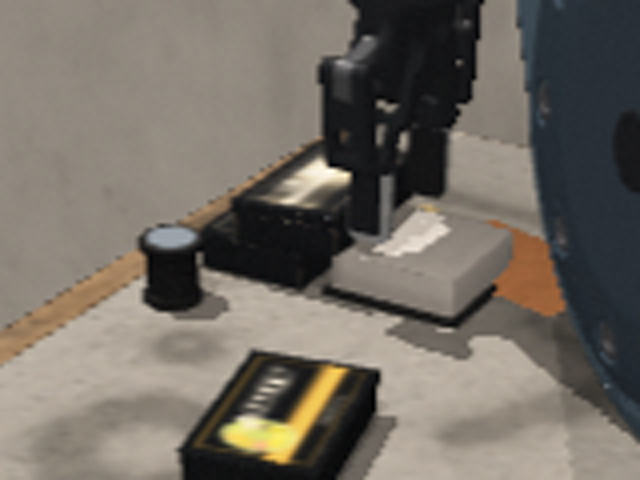

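Request:
drive_tool([
  [[0.0025,0.0001,0],[0,0,0],0.06],
  [[0.005,0.0002,0],[0,0,0],0.06],
  [[0.0075,0.0003,0],[0,0,0],0.06],
  [[0.01,0.0004,0],[0,0,0],0.06],
  [[0.0125,0.0005,0],[0,0,0],0.06],
  [[0.015,0.0006,0],[0,0,0],0.06],
  [[0.017,0.0008,0],[0,0,0],0.06],
  [[0.0185,0.0008,0],[0,0,0],0.06],
  [[0.0195,0.0008,0],[0,0,0],0.06],
  [[0.0195,0.0008,0],[0,0,0],0.06],
])

```text
clock: 14.42
ee_pos: [531.0, -284.2, 35.9]
tcp_rot: [0.0, -0.024, 1.0, -0.0]
ft_force: [0.1, 1.0, -0.8]
finger_gap: 60.0
gripper_force: 0.3
```

```bash
python3 - <<'E'
from m import *
tops("side",dict(open=(540,635,-355,-220,36,53),base=(530,635,-355,-210,15,28)),2)
E
```

```text
side open (array([ 572. , -278.6]), array([100.2,  66.7]), np.float64(-1.5194)) 45.3 420 yz pct [540.4 604.6] [-325.4 -231.6]
side open (array([ 571.6, -280.7]), array([100.6,  66.7]), np.float64(-1.5153)) 45.3 425 yz pct [540.3 604.8] [-325.4 -231.4]
side base (array([ 571.4, -280.8]), array([96.4, 61.4]), np.float64(-1.5576)) 21.8 223 yz pct [540.7 601. ] [-328.  -232.5]
side base (array([ 573.2, -280.2]), array([97.3, 62.1]), np.float64(-1.5289)) 21.7 225 yz pct [541.2 600.8] [-328.2 -231.8]
```

Request:
drive_tool([
  [[-0.01,0,0],[0,0,0],0.06],
  [[-0.05,-0.002,0.02],[0,0,0],0.06],
  [[-0.09,-0.002,0.06],[0,0,0],0.06],
  [[-0.13,-0.002,0.1],[0,0,0],0.06],
  [[-0.17,-0.002,0.1],[0,0,0],0.06],
  [[-0.19,-0.002,0.1],[0,0,0],0.06],
  [[-0.19,-0.002,0.1],[0,0,0],0.06],
])

```text
clock: 15.2
ee_pos: [336.1, -285.7, 136.9]
tcp_rot: [-0.001, -0.023, 1.0, -0.001]
ft_force: [-0.3, 1.1, -0.2]
finger_gap: 59.4
gripper_force: 0.0
```

```bash
cat > st.py <<'E'
from m import *
def plane(P):
    A=np.c_[P[:,:2]-P[:,:2].mean(0),np.ones(len(P))]
    for _ in range(3):
        c=np.linalg.lstsq(A,P[:,2],rcond=None)[0];k=abs(A@c-P[:,2])<3;A,P=A[k],P[k]
    return np.round(c,3)
E
python3 - <<'E'
from st import *
tops("top",dict(open=(530,635,-355,-220,36,53)),2)
tops("side",dict(open=(530,635,-355,-220,36,53),base=(530,635,-355,-210,15,28)),2)
ims=[]
for c,(r,q) in dict(top=(130,340),side=(150,230)).items():
    im,d,W=shot(c); x,y,z=W[...,0],W[...,1],W[...,2]
    m=(x>530)&(x<635)&(y>-355)&(y<-220)&(z>36)&(z<53)
    print(c,"plane slopes x,y,z0",plane(W[m])); ims.append(cv2.resize(im[r:r+120,q:q+160,::-1],(400,300),interpolation=2))
cv2.imwrite("pics/f1.png",np.hstack(ims))
E
```

```text
top open (array([ 573.8, -283.4]), array([96.7, 63.3]), np.float64(-1.5342)) 46.3 1936 yz pct [542.2 604.9] [-330.3 -236.1]
top open (array([ 574.2, -283.5]), array([97.1, 64.3]), np.float64(-1.5232)) 46.4 1937 yz pct [542.2 605.3] [-330.2 -236. ]
side open (array([ 573.2, -280.8]), array([103. ,  65.3]), np.float64(-1.5231)) 45.4 656 yz pct [540.5 603.6] [-329.  -231.3]
side open (array([ 573. , -280.6]), array([100.4,  64.4]), np.float64(-1.5221)) 45.3 655 yz pct [540.1 603.7] [-328.7 -231.6]
side base (array([ 573.2, -281.3]), array([98.5, 64. ]), np.float64(-1.5473)) 22.1 254 yz pct [540.7 600. ] [-328.6 -232.2]
side base (array([ 565.8, -280.2]), array([104.2,  61.6]), np.float64(1.4176)) 21.6 261 yz pct [541.  599.8] [-328.8 -232.8]
top plane slopes x,y,z0 [-3.800e-02 -2.000e-03  4.607e+01]
side plane slopes x,y,z0 [-2.5000e-02 -8.0000e-03  4.5211e+01]
```

View pics/f1.png

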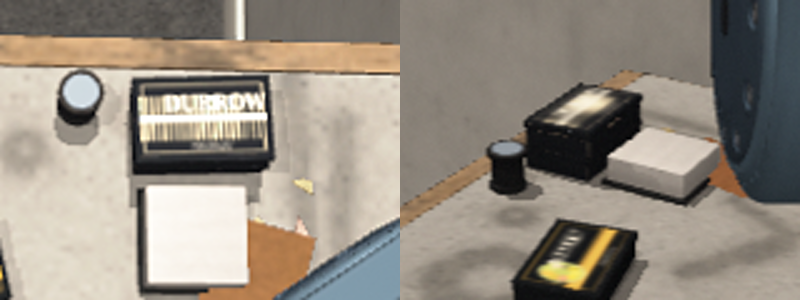

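Request:
drive_tool([
  [[0.04,0.001,0],[0,0,0],0],
  [[0.08,0.001,0],[0,0,0],0],
  [[0.12,0.001,0],[0,0,0],0],
  [[0.16,0.001,0],[0,0,0],0],
  [[0.2,0.001,0],[0,0,0],0],
  [[0.22,0.001,0],[0,0,0],0],
  [[0.22,0.001,-0.03],[0,0,0],0],
  [[0.22,0.001,-0.06],[0,0,0],0],
  [[0.22,0.001,-0.076],[0,0,0],0],
  [[0.22,0.001,-0.079],[0,0,0],0],
  [[0.22,0.001,-0.082],[0,0,0],0],
  [[0.22,0.001,-0.082],[0,0,0],0],
])

```text
clock: 16.6
ee_pos: [561.0, -284.5, 53.4]
tcp_rot: [-0.0, -0.025, 1.0, 0.0]
ft_force: [-0.8, -0.5, -0.1]
finger_gap: -0.1
gripper_force: 0.0
```

Request:
drive_tool([
  [[0,0,-0.001],[0,0,0],0],
  [[0,0,-0.002],[0,0,0],0],
  [[0,0,-0.003],[0,0,0],0],
  [[0,0,-0.003],[0,0,0],0],
  [[0,0,-0.003],[0,0,0],0],
])

```text
clock: 17.02
ee_pos: [561.4, -285.5, 52.5]
tcp_rot: [0.001, -0.024, 1.0, -0.0]
ft_force: [-1.5, 1.1, 6.7]
finger_gap: 0.6
gripper_force: 3.4
```

Request:
drive_tool([
  [[0,0,0.01],[0,0,0],0],
  [[0,0,0.05],[0,0,0],0],
  [[0,0,0.09],[0,0,-0.1],0.0854],
  [[-0.02,0.04,0.1],[0,0,-0.2],0.0854],
  [[-0.04,0.075,0.1],[0,0,-0.32],0.0854],
  [[-0.06,0.11,0.1],[0,0,-0.44],0.0854],
  [[-0.08,0.15,0.1],[0,0,-0.56],0.0854],
  [[-0.094,0.187,0.1],[0,0,-0.68],0.0854],
  [[-0.094,0.187,0.1],[0,0,-0.8],0.0854],
  [[-0.094,0.187,0.1],[0,0,-0.92],0.0854],
  [[-0.094,0.187,0.1],[0,0,-1.04],0.0854],
  [[-0.094,0.187,0.1],[0,0,-1.16],0.0854],
])

```text
clock: 18.02
ee_pos: [467.0, -98.0, 151.9]
tcp_rot: [0.001, 0.53, 0.848, 0.0]
ft_force: [0.3, -0.0, -0.2]
finger_gap: 85.2
gripper_force: 0.0
```

Request:
drive_tool([
  [[0,0,0],[0,0,-0.11],0.0854],
  [[0,0,0],[0,0,-0.22],0.0854],
  [[0,0,0],[0,0,-0.225],0.0854],
  [[0,0,0],[0,0,-0.225],0.0854],
])

```text
clock: 18.35
ee_pos: [466.9, -98.3, 151.5]
tcp_rot: [0.001, 0.619, 0.786, 0.0]
ft_force: [-0.4, -0.7, 0.1]
finger_gap: 85.6
gripper_force: 0.0
```

```bash
python3 - <<'E'
from st import *
s=arm.observe();q=s['tcp_rot'];print(s['ee_pos'],s['q'][5],"tooly ang",2*np.arctan2(q[2],q[1])-np.pi/2)
tops("side",dict(loose=(400,530,-170,-40,17,28),open=(530,635,-355,-220,36,53)),2)
tops("top",dict(open=(530,635,-355,-220,36,53)),2)
for c in("side","top"):
    im,d,W=shot(c,"g"+c); x,y,z=W[...,0],W[...,1],W[...,2]
    m=(x>530)&(x<635)&(y>-355)&(y<-220)&(z>36)&(z<53)
    print(c,"plane",plane(W[m]))
    for xb in range(610,700,10):
        k=(abs(y+285)<40)&(abs(x-xb)<5)
        if k.any(): print(xb,np.round(np.percentile(z[k],[5,95]),0),end=" ")
E
```

```text
[466.92505193 -98.34026861 151.49535704] -0.6937623174798005 tooly ang 0.23676768238264279
side loose (array([465.7, -97.1]), array([100.5,  63.4]), np.float64(-1.3351)) 21.9 1085 yz pct [427.3 501.3] [-147.   -45.6]
side loose (array([465.4, -96.8]), array([100.3,  63. ]), np.float64(-1.3404)) 21.8 1076 yz pct [427.9 500.5] [-146.   -45.4]
side open (array([ 573. , -280.9]), array([101.4,  64.7]), np.float64(-1.5196)) 44.0 667 yz pct [540.1 603.7] [-328.3 -231.3]
side open (array([ 572.7, -281.9]), array([103. ,  64.9]), np.float64(-1.5183)) 43.9 669 yz pct [540.5 604.5] [-329.2 -231.9]
top open (array([ 573.6, -283.6]), array([96.9, 63.9]), np.float64(-1.511)) 44.8 1943 yz pct [542.  604.9] [-330.4 -236. ]
top open (array([ 573.8, -283.4]), array([96.6, 63.9]), np.float64(-1.522)) 44.8 1946 yz pct [542. 605.] [-330.4 -236.2]
side plane [ 3.0000e-03 -5.0000e-03  4.3878e+01]
610 [-2. 44.] 640 [-4. -1.] 650 [-4. -1.] top plane [-3.0000e-03  3.0000e-03  4.4769e+01]
610 [42. 45.] 620 [-3.  2.] 630 [-5.  1.] 640 [-4.  1.] 650 [-5.  0.]
```

Request:
drive_tool([
  [[0,0,-0.04],[0,0,0],0.0854],
  [[0,0,-0.08],[0,0,0],0.0854],
  [[0,0,-0.115],[0,0,0],0.0854],
  [[0,0,-0.13],[0,0,0],0.0854],
  [[0,0,-0.1385],[0,0,0],0.0854],
  [[0,0,-0.1385],[0,0,0],0.0854],
  [[0,0,-0.1385],[0,0,0],0.06],
  [[0,0,-0.1385],[0,0,0],0.055],
  [[0,0,-0.1385],[0,0,0],0.055],
  [[0,0,-0.1385],[0,0,0],0.055],
  [[0,0,-0.1385],[0,0,0],0.055],
  [[0,0,-0.1385],[0,0,0],0.055],
], grip_force=25)

```text
clock: 19.75
ee_pos: [467.8, -98.8, 14.1]
tcp_rot: [0.001, 0.62, 0.785, 0.0]
ft_force: [-2.4, -0.2, 7.1]
finger_gap: 62.2
gripper_force: 27.3
```

```bash
python3 -c "
from workcell import arm;s=arm.observe();print(s['finger_gap'],s['gripper_force'],s['ee_pos'],s['ft_force'])"
```

```text
62.209902791547165 27.25017338991165 [467.82894182 -98.83969188  14.05226291] [-2.42864268 -0.20683414  7.07268856]
```

Request:
drive_tool([
  [[0,0,0.005],[0,0,0],0.055],
  [[0,0,0.02],[0,0,0],0.055],
  [[0,0,0.05],[0,0,0],0.055],
  [[0,0,0.08],[0,0,0],0.055],
  [[0,0,0.08],[0,0,0],0.055],
  [[0,0,0.08],[0,0,0],0.055],
])

```text
clock: 20.25
ee_pos: [468.3, -98.8, 94.5]
tcp_rot: [0.003, 0.62, 0.785, 0.001]
ft_force: [0.3, 0.0, -3.5]
finger_gap: 61.8
gripper_force: 29.3
```

```bash
python3 - <<'E'
from st import *
s=arm.observe();print(s['finger_gap'],s['ee_pos'],s['ft_force'])
im,d,W=shot("side"); x,y,z=W[...,0],W[...,1],W[...,2]
m=(abs(x-467)<60)&(abs(y+98)<60)&(z>60)
r,c=np.where(m); print(r.min(),r.max(),c.min(),c.max())
r0=max(0,r.mean()-60);c0=max(0,c.mean()-80);r0,c0=int(r0),int(c0)
cv2.imwrite("pics/h1.png",cv2.resize(im[r0:r0+150,c0:c0+200,::-1],(800,600),interpolation=2)); print(r0,c0)
for R in arm.regions_of("side","loose_tin_mid")[:2]:
    P=W[R["pixels"]];P=P[P[:,2]>50];print(R["confidence"],np.percentile(P[:,2],[1,50,99]))
    t=P[P[:,2]>np.percentile(P[:,2],99)-4]; print(rect(t[:,:2]),plane(t))
E
```

```text
61.753215081912224 [468.316131   -98.80958573  94.49651086] [ 0.33651225  0.03902775 -3.46353438]
0 235 249 348
54 220
0.63 [ 81.25622109 101.78024047 103.78160109]
(array([467.8, -97. ]), array([100. ,  64.1]), np.float64(-1.312)) [ 1.00000e-03 -5.00000e-03  1.02197e+02]
```

View pics/h1.png

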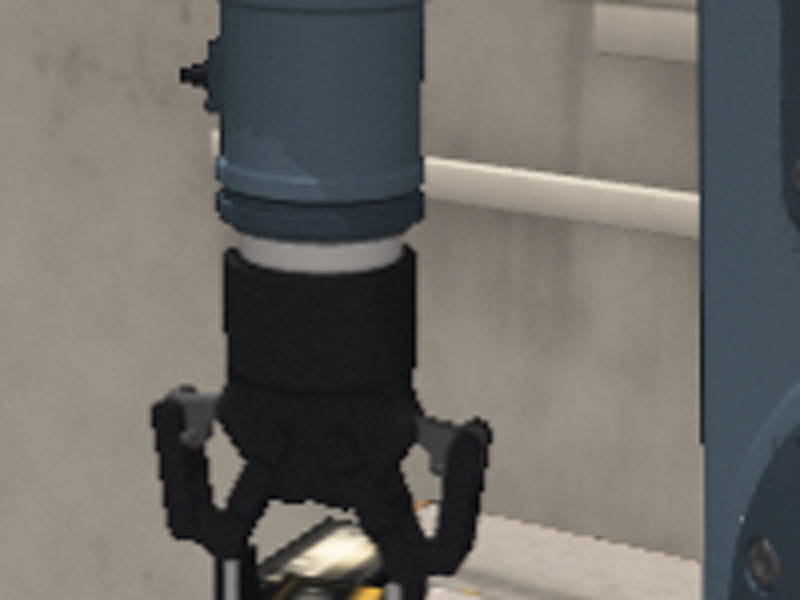

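```bash
python3 - <<'E'
from st import *
im,d,W=shot("side")
cv2.imwrite("pics/h2.png",cv2.resize(im[175:265,240:360,::-1],(800,600),interpolation=2))
E
```

```text
(no output)
```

View pics/h2.png

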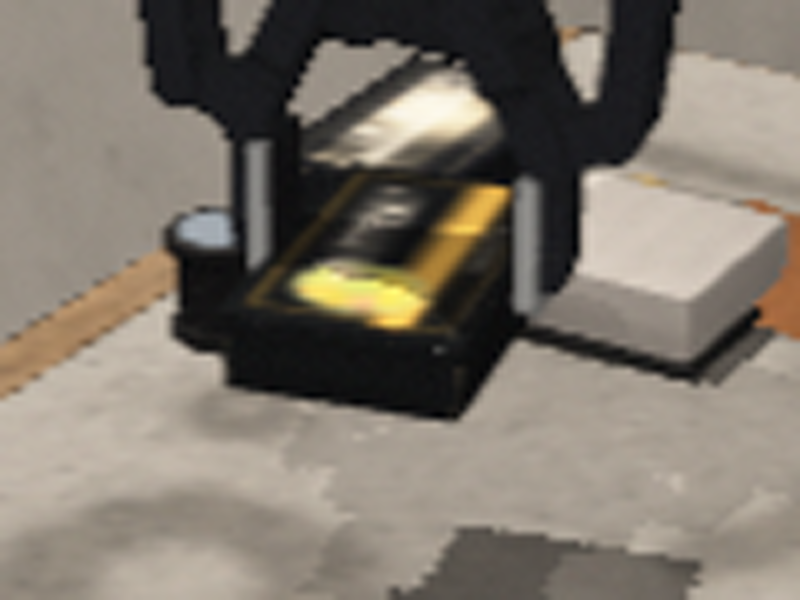

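Request:
drive_tool([
  [[0.015,-0.025,0.01],[0,0,-0.05],0.055],
  [[0.03,-0.053,0.01],[0,0,-0.1],0.055],
  [[0.045,-0.08,0.01],[0,0,-0.15],0.055],
  [[0.06,-0.106,0.01],[0,0,-0.184],0.055],
  [[0.075,-0.132,0.01],[0,0,-0.184],0.055],
  [[0.09,-0.158,0.01],[0,0,-0.184],0.055],
  [[0.1,-0.176,0.01],[0,0,-0.184],0.055],
  [[0.1055,-0.1845,0.01],[0,0,-0.184],0.055],
  [[0.1055,-0.1845,-0.005],[0,0,-0.184],0.055],
  [[0.1055,-0.1845,-0.018],[0,0,-0.184],0.055],
  [[0.1055,-0.1845,-0.022],[0,0,-0.184],0.055],
  [[0.1055,-0.1845,-0.022],[0,0,-0.184],0.055],
])

```text
clock: 21.4
ee_pos: [570.0, -280.4, 67.0]
tcp_rot: [-0.003, 0.689, 0.725, -0.0]
ft_force: [0.3, 1.2, -2.0]
finger_gap: 61.9
gripper_force: 29.3
```

```bash
python3 - <<'E'
from st import *
s=arm.observe();q=s['tcp_rot'];print(s['finger_gap'],s['ee_pos'],s['ft_force'],2*np.arctan2(q[2],q[1])-np.pi/2)
im,d,W=shot("side"); x,y,z=W[...,0],W[...,1],W[...,2]
for R in arm.regions_of("side","loose_tin_mid")[:2]:
    P=W[R["pixels"]];print(R["confidence"],np.percentile(P[:,2],[1,50,99]))
tops("side",dict(loose=(530,640,-355,-220,70,86)),3)
tops("side",dict(loose=(530,640,-355,-220,74,84)),1)
E
```

```text
61.91621812132121 [ 569.96169312 -280.39902978   67.00795469] [ 0.31686037  1.23616284 -1.95798585] 0.05051765258954144
0.65 [nan nan nan]
side loose (array([ 573.6, -279.2]), array([100. ,  85.4]), np.float64(-1.4889)) 77.4 624 yz pct [532.5 612.7] [-326.  -230.4]
side loose (array([ 572.7, -278.2]), array([99.5, 85.4]), np.float64(-1.5588)) 78.1 634 yz pct [532.2 612.1] [-326.5 -230.6]
side loose (array([ 573.2, -279.1]), array([99.5, 85.2]), np.float64(-1.5219)) 78.6 644 yz pct [533.7 611.9] [-327.2 -230.7]
side loose (array([ 573.1, -279.4]), array([99.7, 85.8]), np.float64(-1.5611)) 78.9 575 yz pct [530.8 612.5] [-327.6 -230.6]
```

```bash
python3 - <<'E'
from st import *
R=lambda:(lambda s:print(np.round(s['ee_pos'],1),np.round(s['ft_force'],1)))(arm.observe())
R(); im,d,W=shot("side"); R()
x,y,z=W[...,0],W[...,1],W[...,2]
reg=arm.regions_of("side","loose_tin_mid")[0]["pixels"]
P=W[reg];P=P[~np.isnan(P[:,0])];zt=np.percentile(P[:,2],60);P=P[(abs(P[:,2]-zt)<5)];print(len(P),zt,rect(P[:,:2]),plane(P),np.percentile(P[:,1],[1,99]))
E
```

```text
[ 572.7 -282.8   71.4] [-0.1  0.9 -3.1]
[ 572.7 -282.8   71.3] [ 0.2  0.  -3.2]Traceback (most recent call last):
  File "<stdin>", line 5, in <module>
IndexError: list index out of range
```

Request:
drive_tool([
  [[0.0007,-0.0008,-0.003],[0,0,0],0.055],
  [[0.0007,-0.0008,-0.006],[0,0,0],0.055],
  [[0.0007,-0.0008,-0.009],[0,0,0],0.055],
  [[0.0007,-0.0008,-0.0105],[0,0,0],0.055],
  [[0.0007,-0.0008,-0.0115],[0,0,0],0.055],
  [[0.0007,-0.0008,-0.012],[0,0,0],0.055],
  [[0.0007,-0.0008,-0.012],[0,0,0],0.055],
  [[0.0007,-0.0008,-0.012],[0,0,0],0.055],
])

```text
clock: 22.47
ee_pos: [573.0, -283.5, 58.7]
tcp_rot: [0.0, 0.689, 0.725, 0.0]
ft_force: [-1.3, 1.9, 2.2]
finger_gap: 61.8
gripper_force: 29.8
```

Request:
drive_tool([
  [[0,0,0],[0,0,0],0.064],
  [[0,0,0],[0,0,0],0.067],
  [[0,0,0],[0,0,0],0.071],
  [[0,0,0],[0,0,0],0.078],
  [[0,0,0],[0,0,0],0.078],
  [[0,0,0],[0,0,0],0.078],
  [[0,0,0.006],[0,0,0],0.078],
  [[0,0,0.02],[0,0,0],0.078],
  [[0,0,0.05],[0,0,0],0.078],
  [[0,0,0.09],[0,0,0],0.078],
  [[-0.03,0.02,0.12],[0,0,0],0.078],
  [[-0.07,0.04,0.12],[0,0,0],0.078],
])

```text
clock: 23.47
ee_pos: [513.7, -249.9, 186.2]
tcp_rot: [0.007, 0.689, 0.725, 0.001]
ft_force: [0.4, -1.9, 1.9]
finger_gap: 78.2
gripper_force: 0.0
```

Request:
drive_tool([
  [[-0.04,0.04,0.02],[0,0,0],0.078],
  [[-0.08,0.08,0.03],[0,0,0],0.078],
  [[-0.12,0.12,0.03],[0,0,0],0.078],
  [[-0.16,0.16,0.03],[0,0,0],0.078],
  [[-0.16,0.16,0.03],[0,0,0],0.078],
  [[-0.16,0.16,0.03],[0,0,0],0.078],
])

```text
clock: 23.97
ee_pos: [346.7, -84.1, 208.4]
tcp_rot: [0.0, 0.689, 0.725, 0.0]
ft_force: [0.4, -0.6, -0.1]
finger_gap: 77.8
gripper_force: 0.0
```

```bash
python3 - <<'E'
from st import *
print(np.round(arm.observe()['ee_pos'],1))
for c in("top","side"): tops(c,dict(top=(520,645,-360,-210,57,76)),2)
ims=[]
for c,(r,q) in dict(top=(120,340),side=(150,230)).items():
    im,d,W=shot(c); x,y,z=W[...,0],W[...,1],W[...,2]
    m=(x>520)&(x<645)&(y>-360)&(y<-210)&(z>57)&(z<76)
    print(c,"plane",plane(W[m])); ims.append(cv2.resize(im[r:r+120,q:q+160,::-1],(400,300),interpolation=2))
cv2.imwrite("pics/i1.png",np.hstack(ims))
E
```

```text
[346.7 -84.1 208.4]
top top (array([ 573.6, -283.9]), array([96.6, 64.1]), np.float64(-1.5184)) 67.0 2046 yz pct [541.3 604.4] [-330.9 -236.4]
top top (array([ 573.8, -283.9]), array([96.8, 64. ]), np.float64(-1.5133)) 67.0 2042 yz pct [541.4 604.5] [-331.2 -236.5]
side top (array([ 572. , -281.8]), array([101.3,  63.8]), np.float64(-1.5285)) 66.2 680 yz pct [539.8 603.2] [-329.2 -232.3]
side top (array([ 572.3, -280.6]), array([102.2,  64.1]), np.float64(-1.5161)) 66.2 680 yz pct [539.7 604.2] [-328.4 -231.6]
top plane [ 3.0000e-03 -1.0000e-03  6.7031e+01]
side plane [ 1.3000e-02 -8.0000e-03  6.6136e+01]
```

View pics/i1.png

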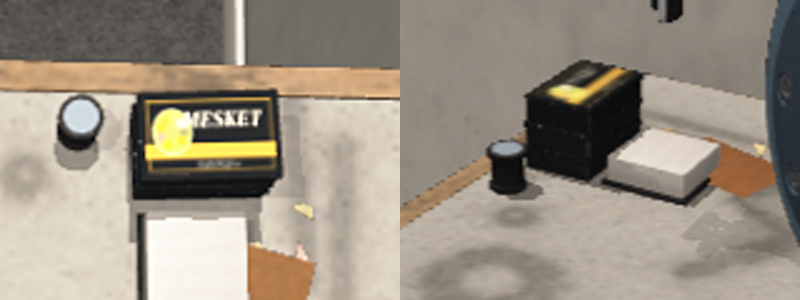

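The picture shows one neat column: MESKET is on top at (205,140) in the left pane, level, with its top at 66–67 mm. It sits within about 1 mm of the tin below, and the bystanders haven't moved.

```bash
python3 -c "
from workcell import arm;print(arm.sign_off())"
```

```text
the job is handed in; nothing more can be done
None
```

I shut the open tin, slid it onto the bottom tin and set the third tin on top; in the last camera check the three stood as one level column with offsets of about 2 mm or less, and I've handed the job in (no verdict came back).

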